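# Closing down the dishwash: sweep the switch bank off

## Task

Closing time in the dishwash: switch off all four paddle switches on the long switch box in one sweep, dragging a fingertip along the row from its right-hand end to its left without taking it away from the row in between. Leave the single switch on the short box standing on, for it feeds the fridge.

Things in the scene. Friction and masses are not known exactly. Their poses are not given: they have to be found in the camera images.
- bank: Long steel switch box, screwed down, 90 (x) by 270 (y) by 50 mm high; origin: centre of its underside, z up. On top, one row along its y at x = 0: four alike black paddle switches, 52 mm apart, pivots 48 mm above the worktop. Its -y end is the right-hand end seen from the robot. A closed fingertip with its end 70 to 88 mm above the worktop, dragged from -y to +y, tips each in turn.
- sw1 (a joint): Paddle of the long box, first, at the bank's -y end (where the sweep starts): pivot at y = -78 mm in the box's frame. Rad: 0 = ON (as at the start), 1.57 = fully OFF. Every paddle is 18 mm wide across the row, 6 mm thick with a 10 mm round bar at the tip, 45 mm long from its pivot. ON it leans 15 degrees back towards -y, its top 94 mm above the worktop.
- sw2 (a joint): Paddle of the long box, second: pivot at y = -26 mm in the box's frame. Rad: 0 = ON (as at the start), 1.57 = fully OFF. OFF, any paddle lies over towards +y, 75 degrees from upright, and is then at most 66 mm high above the worktop, so a finger at the right height passes over it.
- sw3 (a joint): Paddle of the long box, third: pivot at y = 26 mm in the box's frame. Rad: 0 = ON (as at the start), 1.57 = fully OFF. All paddles are light (under 2 N) and over-centre: upright is 0.26 rad, and from about 0.45 rad they fall to OFF by themselves within half a second and stay there.
- sw4 (a joint): Paddle of the long box, fourth, at the bank's +y end: pivot at y = 78 mm in the box's frame. Rad: 0 = ON (as at the start), 1.57 = fully OFF. Its tip, when OFF, reaches to y = 126 mm, still over the box.
- lone: Short steel switch box with one single paddle in the middle of its top: 90 (x) by 110 (y) by 50 mm high, origin at the centre of its underside, screwed down. It stands in line with the long box beyond either one of its ends, centres about 250 mm apart. To be left on.
- lone_sw (a joint): The short box's single paddle, same size, lean and behaviour as the others, pivot over that box's origin. Rad: 0 = ON (as at the start), 1.57 = fully OFF.
Not all that is in view belongs to the job. What is shaped like the lone but blue is not meant.

How it is judged:
At the end, for the whole second after the job is handed in: All four paddles of the long bank lie over at OFF (each beyond 1.3 rad of its 1.57 rad), and the short box's single paddle still stands at ON (below 0.2 rad) (value of joint each of sw1, sw2, sw3, sw4 above 1.3 rad and value of joint lone_sw below 0.2 rad); the robot touches nothing.
It fails at once if the short box's single switch is knocked off (beyond 0.6 rad) (value of joint lone_sw above 0.6 rad).
It fails at once if the hand leaves the row midway: while some of the four paddles are off and some still on, the grasp point goes higher than 170 mm above the worktop or more than 70 mm to either side of the row's line (value of joint any of sw1, sw2, sw3, sw4 above 1 rad and value of joint any of sw1, sw2, sw3, sw4 below 1 rad and (z of the grasp point in the frame of bank above 0.17 m or x of the grasp point in the frame of bank above 0.07 m or x of the grasp point in the frame of bank below -0.07 m)).
It fails at once if the sweep does not start at the right-hand end: another of the four is off (beyond 1 rad) while the first still stands on (below 0.2 rad) (value of joint any of sw2, sw3, sw4 above 1 rad and value of joint sw1 below 0.2 rad).
It also fails if it takes over 32 s, if anything falls off the work surface, if the arm or the gripper's body presses on something with over 40 N, if the wrist force passes 120 N, or if a joint passes its speed limit or range.

## Robot

A 6-joint arm with a two-finger parallel gripper is mounted at the origin on the work surface. World frame = base frame: x ahead of the robot, y to its left, z up, the work surface at z = 0. Lengths are in m, angles in rad, forces in N, time in s.
With the tool pointing down it reaches from about 0.25 to 0.8 m from the base axis. Payload 8.5 kg.
Tool frame: the origin (TCP) lies midway between the tips of the shut fingers; the grasp point (between the pads) lies 19 mm behind it; z points along the fingers, y is the direction in which the jaws open and shut (so a half turn about z gives the same grasp; the last joint's range is limited). The gripper opens to 85 mm and grips with 20 to 120 N. Pads are 22 mm wide; open, the fingers measure 114 mm over their backs; the gripper's body (76 mm by 85 mm) begins 54 mm behind the grasp point. The pads swing forward as they close: fully open they stand 13 mm farther back than shut.
Start: joints at [1.2, 0.238, -0.013, 1.319, 0, 1.571], TCP at [0.19, 0.489, 0.231] pointing down, gripper open.
Joint ranges: [-2.66, 2.66], [-1.03, 1.9], [-1.14, 1.46], [-1.82, 2.27], [-1.45, 1.34], [-3.14, 3.14]. Speed limits (rad/s): [2.22, 2.22, 2.79, 3.14, 3.14, 3.14].

## Interface

Orientations are given as a unit quaternion [w, x, y, z].
In Python, from bench import sensors, read_camera, r gives the robot as it stands.
- The arm moves only by the tool carry_out, never from a script. Its argument "steps" is a list of rows, each an object of numbers: "dx", "dy", "dz": the shift along the tool's x, y, z in mm; "ax", "ay", "az": the turn, a rotation vector about the tool's x, y, z in degrees; "fingers": the gripper's target within -1 to 1 (shut at 1, half-way at 0, fully open at -1). In form: [{"dx": .., "dy": .., "dz": .., "ax": .., "ay": .., "az": .., "fingers": ..}, ...]. A call has 1 to 12 rows; each row shifts and turns the commanded pose from where the row before left it, along the tool's axes as they then stand; what a row does not reach is not made up. A row lasts 1/8 s, in which the tool goes at most 62.5 mm and 10.7 degrees, less where a joint would pass 70% of its speed; a pose out of reach is approached as far as the arm can. A call with a gripper value outside its range is refused whole. The fingers move at their own pace and stop on an object; "grip_force" is the grip in N (left out, the last holds). Time passes only in rows, so rows that do not move let the fingers close. It gives the time, the measured TCP pose, the force and the opening at its end, in the units of the state.
- sensors.observe(): the state, without advancing time (a new reading comes with each control period).
- read_camera(name): name is "side" or "top" or "wrist"; returns a dict with "image" (480x640x3 uint8, red, green, blue), "fovy" (degrees; the focal length in pixels is half the picture's height over the tangent of half this angle, whatever the lens; pixels are square), "cx", "cy" (the principal point, pixels), "origin" and "attitude" of the camera in the world; the wrist camera has in their place "hand_eye" (4x4, takes a point from camera to tool coordinates, whose origin is the TCP and whose axes are the flange's). Camera axes: x right, y up, looking along -z (the intrinsics and any distortion apply to the point x, -y, -z); pixel columns grow to the right and rows downward; lengths in m; the calibration is good to about 2 mm. A picture is of the moment at which its call begins: read the wrist's pose just before it. There is no depth.
- r.hand_in(): hands the job in, once; it reports no verdict.
The state is a dict: "time_s": time; "qpos": joint angles; "joint_vel": joint speeds; "tau": joint torques, N m; "ee_pos": TCP position; "tool_rot": TCP orientation; "contact_force": force on the tool from outside, world axes, zero at the start; "wrist_torque": the same for the moment, N m; "width": finger opening in m.
Only numpy, scipy, OpenCV 4.12 (cv2) and the standard library are available. Lean on these libraries where they do the work, as an engineer would, in place of code of your own. Each camera call takes 0.05 s, during which the arm holds its last target.

## Working session

There is one attempt and no reset: what is moved stays moved. The work goes in short steps, Python scripts to look and compute and a tool call to move; the robot and the scene stay as the last step left them, time stands still between calls to the robot, and variables do not carry over. Pictures are saved under pics/ and viewed, and the job is handed in when it is done.

Besides the shell and the picture viewer there is one more tool, called as name(argument=value, ...) on one line, values as JSON. carry_out: Moves the arm, as the interface text tells. Its arguments: {"type":"object","properties":{"steps":{"type":"array","items":{"type":"object","properties":{"dx":{"type":"number"},"dy":{"type":"number"},"dz":{"type":"number"},"ax":{"type":"number"},"ay":{"type":"number"},"az":{"type":"number"},"fingers":{"type":"number"}}}},"grip_force":{"type":"number"}},"required":["steps"]}

```bash
ls; mkdir -p pics; python3 - <<'E'
from bench import sensors, read_camera, r
import cv2
s=sensors.observe()
for k in s: print(k,s[k])
for n in ("side","top","wrist"):
    c=read_camera(n); cv2.imwrite(f"pics/{n}0.png",c["image"][:,:,::-1])
    print(n,{k:v for k,v in c.items() if k!="image"})
E
```

```text
pics
time_s 0.0
qpos [ 1.19999124e+00  2.38747546e-01 -1.42236460e-02  1.31917201e+00
  8.77811426e-06  1.57083430e+00]
joint_vel [ 2.55295740e-04 -9.47289958e-04  1.38835232e-03  6.20040022e-04
 -4.89521397e-04  2.32493213e-05]
tau [ 5.52821111e-04 -5.38778865e+01  3.46443701e+01  1.82641513e-02
  2.00002114e-04  6.02052594e-07]
ee_pos [0.19009874 0.48895754 0.23070696]
tool_rot [-1.28444662e-04  1.84360816e-01  9.82858401e-01 -6.61091860e-04]
contact_force [ 0.02130932  0.28106077 -0.10215636]
wrist_torque [ 0.01134766 -0.02778385 -0.03938617]
width 0.08564358992932963
side {'fovy': 56.06717734380187, 'cx': 320.203116773132, 'cy': 236.74349891230386, 'origin': array([ 0.32969824, -0.63656456,  0.74927327]), 'attitude': array([ 0.91946521,  0.32393029, -0.06697567, -0.21252568])}
top {'fovy': 52.90534389700177, 'cx': 317.412017380319, 'cy': 234.8921255755676, 'origin': array([ 0.4532795 , -0.14819571,  1.0839562 ]), 'attitude': array([-0.69752886, -0.04401221,  0.02921043,  0.714607  ])}
wrist {'fovy': 63.84269997804522, 'cx': 319.30737778770776, 'cy': 241.93528710541617, 'hand_eye': array([[-9.57065221e-04,  9.52718408e-01,  3.03853122e-01,
         7.75068166e-02],
       [ 9.99998514e-01,  4.76217637e-04,  1.65659805e-03,
        -4.28747468e-04],
       [ 1.43357124e-03,  3.03854256e-01, -9.52717448e-01,
        -1.42426815e-01],
       [ 0.00000000e+00,  0.00000000e+00,  0.00000000e+00,
         1.00000000e+00]])}
```

View pics/top0.png

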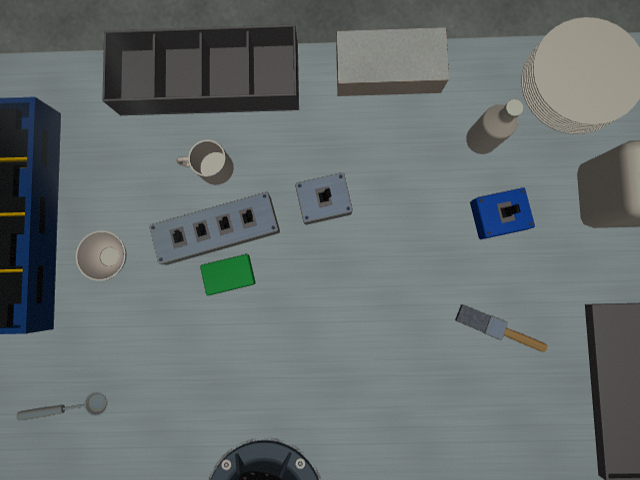

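View pics/side0.png

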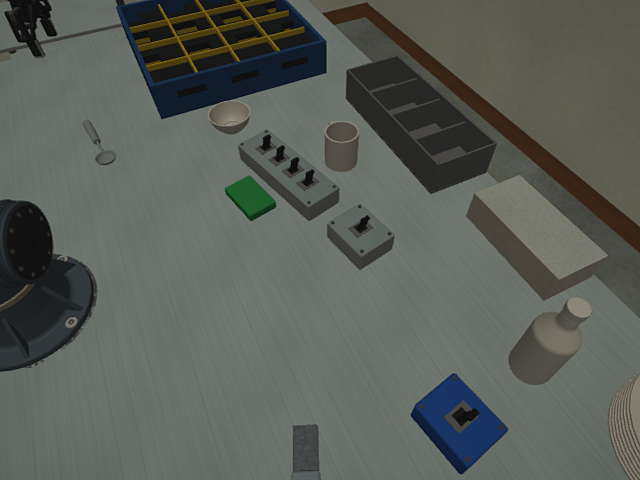

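View pics/wrist0.png

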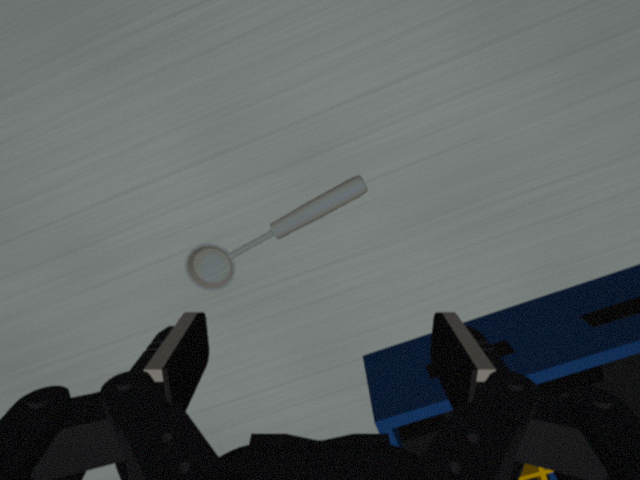

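The top view shows the bank at about (215,228), its right-hand (-y) end near (275,212). The lone box is just beyond that end at (324,197). The blue decoy is at (503,213) and a green block lies at (228,274). Next I'll measure the bank.

```bash
cat > h.py <<'E'
import numpy as np, cv2
from scipy.spatial.transform import Rotation as R
def ray(c,u,v):
    f=240/np.tan(np.radians(c["fovy"])/2)
    q=c["attitude"]; M=R.from_quat([q[1],q[2],q[3],q[0]]).as_matrix()
    d=M@np.array([(u-c["cx"])/f,-(v-c["cy"])/f,-1.]); return np.array(c["origin"]),d
def onz(c,u,v,z):
    o,d=ray(c,u,v); return o+d*(z-o[2])/d[2]
E
python3 - <<'E'
from bench import read_camera
from h import *
for n,(x0,y0,x1,y1) in {"top":(140,160,360,305),"side":(220,110,400,270)}.items():
    c=read_camera(n); im=c["image"][:,:,::-1].copy()
    cr=im[y0:y1,x0:x1]; cv2.imwrite(f"pics/{n}crop.png",cv2.resize(cr,None,fx=3.6,fy=3.6,interpolation=cv2.INTER_CUBIC))
    hsv=cv2.cvtColor(im,cv2.COLOR_BGR2HSV)
    print(n,[im[p] .tolist() for p in ([(195,305),(228,165),(230,300),(250,228)] if n=="top" else [(235,345),(270,380),(180,290)])])
E
```

```text
top [[125, 112, 102], [114, 110, 100], [131, 130, 120], [132, 132, 122]]
side [[98, 103, 94], [111, 118, 110], [95, 100, 91]]
```

View pics/topcrop.png

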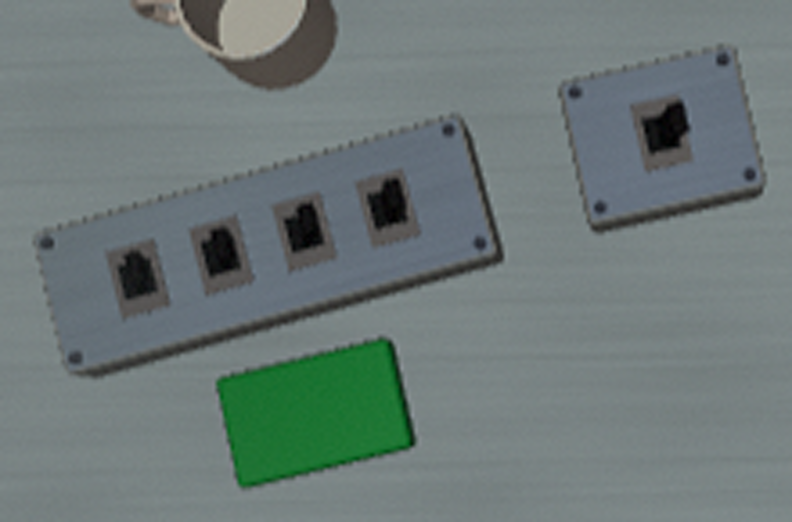

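View pics/sidecrop.png

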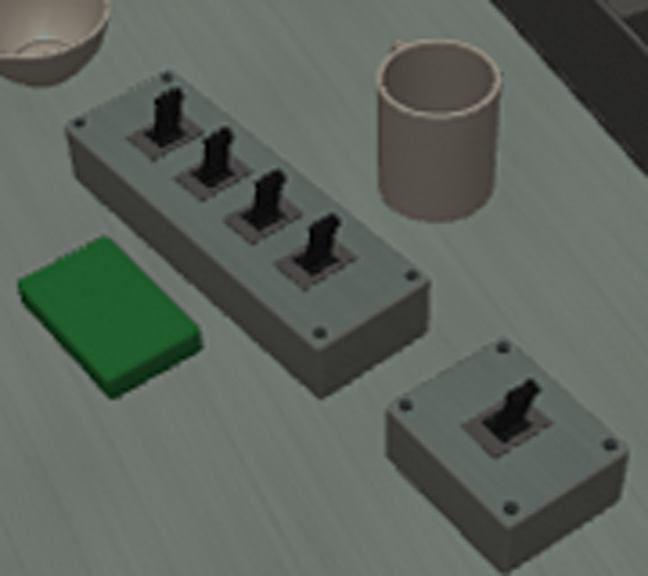

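Both crops show the four corner screws of each box clearly. In the top crop the bank's are at (46,242), (448,130), (480,243) and (75,358). I'll triangulate from those.

```bash
cat > m.py <<'E'
from bench import read_camera
from h import *
T=read_camera("top");S=read_camera("side")
P={"bank":([(46,242),(448,130),(480,243),(75,358)],[(167,77),(412,276),(319,333),(79,123)]),
"lone":([(574,92),(722,59),(750,174),(600,207)],[(503,348),(610,444),(511,509),(405,405)])}
f=lambda p,o:(o[0]+(p[0]+.5)/3.6-.5,o[1]+(p[1]+.5)/3.6-.5)
for n,(t,s) in P.items():
    A=[];B=[]
    for a,b in zip(t,s):
        a=f(a,(140,160));b=f(b,(220,110))
        o1,d1=ray(T,*a);o2,d2=ray(S,*b)
        k=np.linalg.lstsq(np.c_[d1,-d2],o2-o1,rcond=None)[0]
        p,q=o1+k[0]*d1,o2+k[1]*d2
        print(n,np.round((p+q)/2,4),"gap",np.round(np.linalg.norm(p-q),4),onz(T,*a,.05).round(4),onz(S,*b,.05).round(4))
        A.append(onz(T,*a,.05));B.append(onz(S,*b,.05))
    for X in (np.array(A),np.array(B)):
        y=(X[0]+X[3]-X[1]-X[2])/2
        print(" centre",X.mean(0).round(4),"yaw of +y",np.degrees(np.arctan2(-y[0],y[1])).round(2),"len",np.linalg.norm(y).round(4),"wid",np.linalg.norm((X[0]+X[1]-X[2]-X[3])/2).round(4))
E
python3 m.py
```

```text
bank [0.5885 0.2314 0.0482] gap 0.001 [0.5877 0.2308 0.05  ] [0.5883 0.229  0.05  ]
bank [ 0.6512 -0.0136  0.0482] gap 0.0022 [ 0.6497 -0.0135  0.05  ] [ 0.6514 -0.0155  0.05  ]
bank [ 0.581  -0.0321  0.049 ] gap 0.0012 [ 0.5804 -0.032   0.05  ] [ 0.5813 -0.0331  0.05  ]
bank [0.5181 0.2128 0.0482] gap 0.0017 [0.5171 0.2124 0.05  ] [0.5184 0.2104 0.05  ]
 centre [0.5837 0.0994 0.05  ] yaw of +y 14.37 len 0.2523 wid 0.0724
 centre [0.5848 0.0977 0.05  ] yaw of +y 14.48 len 0.252 wid 0.0723
lone [ 0.6721 -0.0905  0.0486] gap 0.0016 [ 0.671  -0.0903  0.05  ] [ 0.6722 -0.0918  0.05  ]
lone [ 0.6897 -0.1808  0.0496] gap 0.0017 [ 0.6888 -0.1804  0.05  ] [ 0.6904 -0.1812  0.05  ]
lone [ 0.6189 -0.1956  0.0494] gap 0.0018 [ 0.618  -0.1953  0.05  ] [ 0.6195 -0.1962  0.05  ]
lone [ 0.601  -0.1048  0.0496] gap 0.0014 [ 0.6003 -0.1046  0.05  ] [ 0.6015 -0.1053  0.05  ]
 centre [ 0.6445 -0.1427  0.05  ] yaw of +y 11.11 len 0.0921 wid 0.0723
 centre [ 0.6459 -0.1436  0.05  ] yaw of +y 11.36 len 0.092 wid 0.0722
```

The triangulation gives heights of 48–50 mm and a screw pattern of 252 x 72 mm, as expected. The box centres come out 249 mm apart. The bank's centre is at about (0.584, 0.098) with a yaw of 14.4°, and the lone box stands beyond the -y end.

My plan is to turn the tool so its x axis points along the row (+54.4° about tool z) and shut the fingers. Then I'll go over the gap at bank y = -165 mm, descend and sweep.

carry_out(steps=[{"az":9,"fingers":1},{"az":9,"fingers":1},{"az":9,"fingers":1},{"az":9,"fingers":1},{"az":9,"fingers":1},{"az":9.4,"fingers":1},{"fingers":1}], grip_force=30)

```text
invalid input
```

```bash
cat > st.py <<'E'
from bench import sensors
from h import *
s=sensors.observe(); q=s["tool_rot"]; M=R.from_quat([q[1],q[2],q[3],q[0]]).as_matrix()
a=np.radians(14.4); C=np.array([.5843,.0986,0]); W=np.array([[np.cos(a),-np.sin(a),0],[np.sin(a),np.cos(a),0],[0,0,1]])
p=np.array(s["ee_pos"]); print("t",s["time_s"],"tcp",p.round(4),"bank frame mm",(1e3*W.T@(p-C)).round(1),"w",s["width"])
print("q",np.round(s["qpos"],2),"F",np.round(s["contact_force"],1)); print("tool in bank axes\n",(W.T@M).round(3))
for y in (-.165,-.14): print(y,"delta tool mm",(1e3*M.T@(C+W@[0,y,.0]+[0,0,.2307]-p)).round(1))
E
python3 st.py
```

```text
t 0.35 tcp [0.1902 0.4892 0.2311] bank frame mm [-284.6  476.3  231.1] w 0.08516445798181128
q [ 1.2   0.24 -0.01  1.32 -0.    1.57] F [-0.3 -0.2 -0.6]
tool in bank axes
 [[-0.813  0.583 -0.   ]
 [ 0.583  0.813 -0.   ]
 [-0.    -0.    -1.   ]]
-0.165 delta tool mm [-6.050e+02 -3.553e+02  6.000e-01]
-0.14 delta tool mm [-590.4 -335.     0.6]
```

The call was refused as "invalid input", so I'll try again with every field written out.

carry_out(steps=[{"dx":0,"dy":0,"dz":0,"ax":0,"ay":0,"az":9,"fingers":1},{"dx":0,"dy":0,"dz":0,"ax":0,"ay":0,"az":9,"fingers":1},{"dx":0,"dy":0,"dz":0,"ax":0,"ay":0,"az":9,"fingers":1},{"dx":0,"dy":0,"dz":0,"ax":0,"ay":0,"az":9,"fingers":1},{"dx":0,"dy":0,"dz":0,"ax":0,"ay":0,"az":9,"fingers":1},{"dx":0,"dy":0,"dz":0,"ax":0,"ay":0,"az":9.4,"fingers":1},{"dx":0,"dy":0,"dz":0,"ax":0,"ay":0,"az":0,"fingers":1}], grip_force=30)

```text
time_s: 1.23
ee_pos: [0.1902, 0.4893, 0.2313]
tool_rot: [0.0, 0.613, 0.79, -0.0]
contact_force: [-0.2, -0.1, -0.0]
width: 0.0001
```

```bash
python3 st.py
```

```text
t 1.225 tcp [0.1902 0.4893 0.2313] bank frame mm [-284.6  476.4  231.3] w 0.00011341242020167774
q [ 1.2   0.24 -0.01  1.32 -0.    2.52] F [-0.2 -0.1 -0. ]
tool in bank axes
 [[-0.  1. -0.]
 [ 1.  0. -0.]
 [-0. -0. -1.]]
-0.165 delta tool mm [-6.415e+02  2.843e+02  6.000e-01]
-0.14 delta tool mm [-6.165e+02  2.844e+02  6.000e-01]
```

The tool is aligned with the row, so now the transit.

carry_out(steps=[{"dx":-45,"dy":20,"dz":0,"ax":0,"ay":0,"az":0,"fingers":1},{"dx":-45,"dy":20,"dz":0,"ax":0,"ay":0,"az":0,"fingers":1},{"dx":-45,"dy":20,"dz":0,"ax":0,"ay":0,"az":0,"fingers":1},{"dx":-45,"dy":20,"dz":0,"ax":0,"ay":0,"az":0,"fingers":1},{"dx":-45,"dy":20,"dz":0,"ax":0,"ay":0,"az":0,"fingers":1},{"dx":-45,"dy":20,"dz":0,"ax":0,"ay":0,"az":0,"fingers":1},{"dx":-45,"dy":20,"dz":0,"ax":0,"ay":0,"az":0,"fingers":1},{"dx":-45,"dy":20,"dz":0,"ax":0,"ay":0,"az":0,"fingers":1},{"dx":-45,"dy":20,"dz":0,"ax":0,"ay":0,"az":0,"fingers":1},{"dx":-45,"dy":20,"dz":0,"ax":0,"ay":0,"az":0,"fingers":1},{"dx":-45,"dy":20,"dz":0,"ax":0,"ay":0,"az":0,"fingers":1},{"dx":-45,"dy":20,"dz":0,"ax":0,"ay":0,"az":0,"fingers":1}])

```text
time_s: 2.72
ee_pos: [0.5575, 0.0242, 0.2313]
tool_rot: [0.0, 0.612, 0.791, 0.0]
contact_force: [0.7, 0.5, -0.5]
width: -0.0
```

```bash
python3 st.py
```

```text
t 2.725 tcp [0.5575 0.0242 0.2313] bank frame mm [-44.4 -65.4 231.3] w -2.3042653896051913e-05
q [0.04 0.3  0.07 1.34 0.   1.36] F [ 0.7  0.5 -0.5]
tool in bank axes
 [[-0.004  1.     0.   ]
 [ 1.     0.004 -0.   ]
 [-0.     0.    -1.   ]]
-0.165 delta tool mm [-99.7  44.1   0.6]
-0.14 delta tool mm [-74.7  44.2   0.6]
```

carry_out(steps=[{"dx":-34,"dy":15,"dz":0,"ax":0,"ay":0,"az":0,"fingers":1},{"dx":-34,"dy":15,"dz":0,"ax":0,"ay":0,"az":0,"fingers":1},{"dx":-33,"dy":14,"dz":0,"ax":0,"ay":0,"az":0,"fingers":1},{"dx":0,"dy":0,"dz":50,"ax":0,"ay":0,"az":0,"fingers":1},{"dx":0,"dy":0,"dz":30,"ax":0,"ay":0,"az":0,"fingers":1},{"dx":0,"dy":0,"dz":0,"ax":0,"ay":0,"az":0,"fingers":1},{"dx":0,"dy":0,"dz":0,"ax":0,"ay":0,"az":0,"fingers":1}])

```text
time_s: 3.6
ee_pos: [0.6249, -0.0613, 0.1527]
tool_rot: [0.001, 0.612, 0.79, 0.0]
contact_force: [-0.3, 0.1, 1.0]
width: 0.0
```

```bash
python3 st.py; python3 - <<'E'
from bench import read_camera
import cv2
for n in ("side","wrist"):
    cv2.imwrite(f"pics/{n}1.png",read_camera(n)["image"][:,:,::-1])
E
```

```text
t 3.6 tcp [ 0.6249 -0.0613  0.1527] bank frame mm [  -0.4 -165.   152.7] w 3.209529622178594e-05
q [-0.1   0.45  0.09  1.22 -0.    1.22] F [-0.3  0.1  1. ]
tool in bank axes
 [[-0.001  1.     0.001]
 [ 1.     0.001 -0.001]
 [-0.001  0.001 -1.   ]]
-0.165 delta tool mm [ -0.1   0.5 -78. ]
-0.14 delta tool mm [ 24.9   0.6 -78.1]
```

View pics/side1.png

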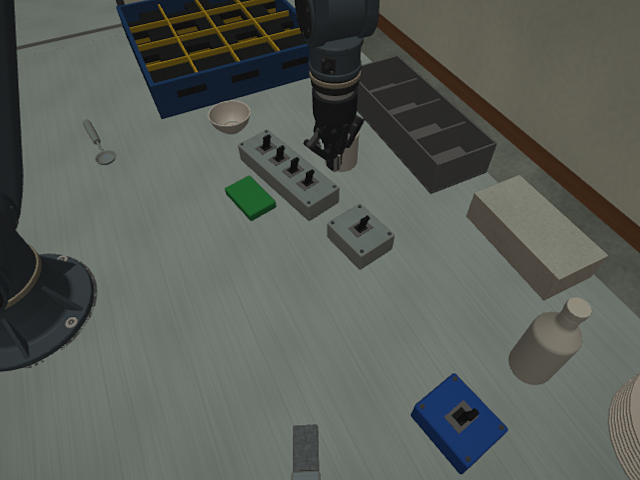

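View pics/wrist1.png

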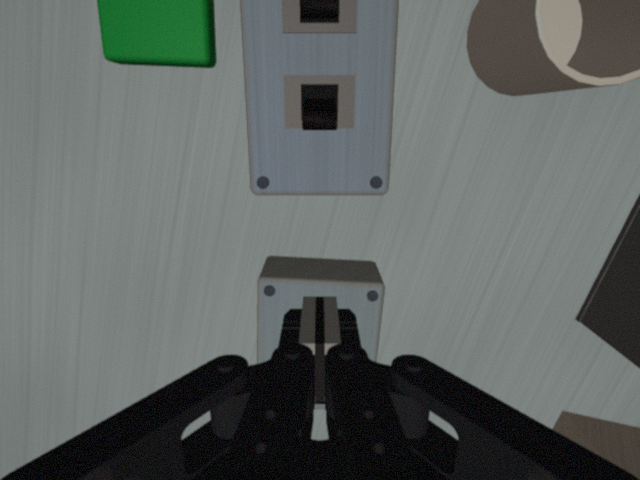

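The side view shows the hand over the gap between the two boxes, with the lone paddle at (363,224) standing. In the wrist view the fingertip and sw1 are both at column 320, and the mug is more than 100 mm off the row. Descending to 78 mm.

carry_out(steps=[{"dx":0,"dy":0,"dz":30,"ax":0,"ay":0,"az":0,"fingers":1},{"dx":0,"dy":0,"dz":30,"ax":0,"ay":0,"az":0,"fingers":1},{"dx":0,"dy":0,"dz":14,"ax":0,"ay":0,"az":0,"fingers":1},{"dx":0,"dy":0,"dz":0,"ax":0,"ay":0,"az":0,"fingers":1},{"dx":0,"dy":0,"dz":0,"ax":0,"ay":0,"az":0,"fingers":1}])

```text
time_s: 4.32
ee_pos: [0.6252, -0.0614, 0.0787]
tool_rot: [0.001, 0.613, 0.79, 0.0]
contact_force: [-0.6, -1.2, 0.1]
width: 0.0002
```

```bash
python3 st.py; python3 - <<'E'
from bench import read_camera
import cv2
c=read_camera("side")["image"][90:290,210:430,::-1]
cv2.imwrite("pics/side2.png",cv2.resize(c,None,fx=3,fy=3))
E
```

```text
t 4.325 tcp [ 0.6252 -0.0614  0.0787] bank frame mm [  -0.2 -165.1   78.7] w 0.000176467000957721
q [-0.1   0.49 -0.03  1.05 -0.    1.22] F [-0.6 -1.2  0.1]
tool in bank axes
 [[ 0.001  1.     0.002]
 [ 1.    -0.001 -0.001]
 [-0.001  0.002 -1.   ]]
-0.165 delta tool mm [  -0.     0.5 -152. ]
-0.14 delta tool mm [  25.     0.5 -152. ]
```

View pics/side2.png

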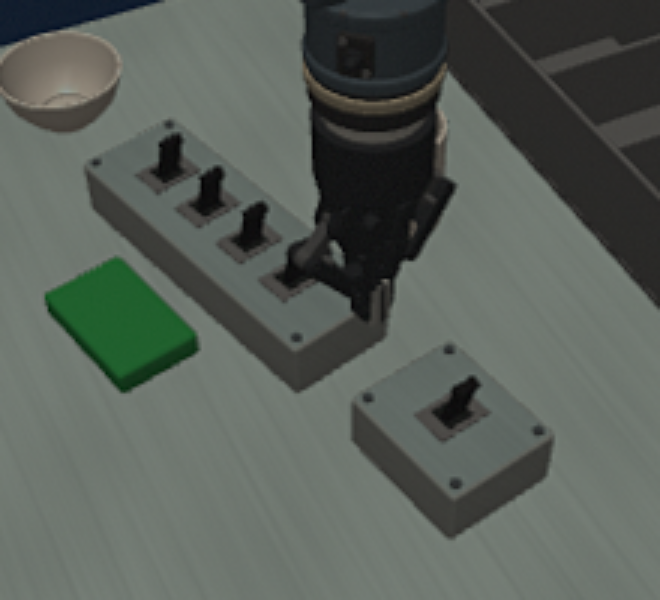

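The fingertip is at (372,310) in this crop, between the two boxes at 78.7 mm, and all the paddles still stand. I'll start the sweep and check after sw1 and sw2.

carry_out(steps=[{"dx":13,"dy":0,"dz":0,"ax":0,"ay":0,"az":0,"fingers":1},{"dx":13,"dy":0,"dz":0,"ax":0,"ay":0,"az":0,"fingers":1},{"dx":13,"dy":0,"dz":0,"ax":0,"ay":0,"az":0,"fingers":1},{"dx":13,"dy":0,"dz":0,"ax":0,"ay":0,"az":0,"fingers":1},{"dx":13,"dy":0,"dz":0,"ax":0,"ay":0,"az":0,"fingers":1},{"dx":13,"dy":0,"dz":0,"ax":0,"ay":0,"az":0,"fingers":1},{"dx":13,"dy":0,"dz":0,"ax":0,"ay":0,"az":0,"fingers":1},{"dx":13,"dy":0,"dz":0,"ax":0,"ay":0,"az":0,"fingers":1},{"dx":6,"dy":0,"dz":0,"ax":0,"ay":0,"az":0,"fingers":1},{"dx":0,"dy":0,"dz":0,"ax":0,"ay":0,"az":0,"fingers":1},{"dx":0,"dy":0,"dz":0,"ax":0,"ay":0,"az":0,"fingers":1}])

```text
time_s: 5.75
ee_pos: [0.5971, 0.045, 0.0773]
tool_rot: [0.0, 0.613, 0.79, -0.0]
contact_force: [0.0, -0.3, 0.5]
width: 0.0001
```

```bash
python3 st.py; python3 - <<'E'
from bench import read_camera
import cv2
c=read_camera("side")["image"][90:290,210:430,::-1]
cv2.imwrite("pics/side3.png",cv2.resize(c,None,fx=3,fy=3))
E
```

```text
t 5.75 tcp [0.5971 0.045  0.0773] bank frame mm [ -0.9 -55.1  77.3] w 0.00012926689484402508
q [ 0.08  0.45 -0.11  1.02 -0.    1.4 ] F [ 0.  -0.3  0.5]
tool in bank axes
 [[ 0.001  1.     0.   ]
 [ 1.    -0.001 -0.   ]
 [-0.     0.    -1.   ]]
-0.165 delta tool mm [-109.9    1.  -153.3]
-0.14 delta tool mm [ -84.9    1.  -153.3]
```

View pics/side3.png

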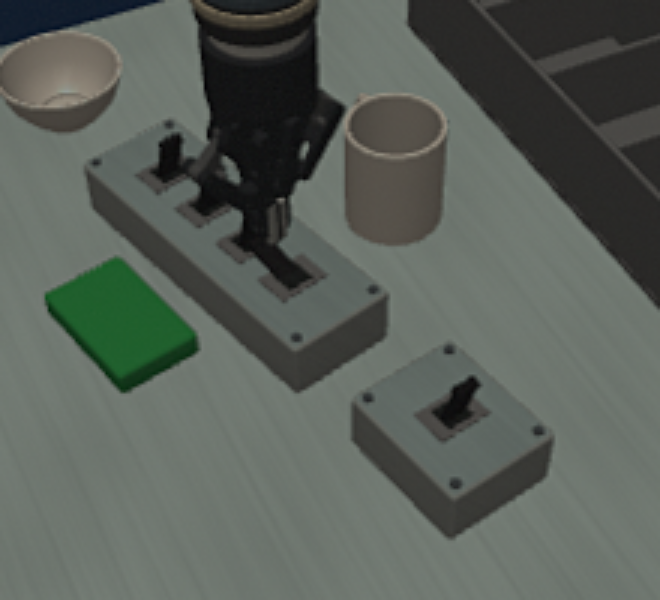

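sw1 lies over at (290,268) and the lone paddle still stands at (460,398). On along the row.

carry_out(steps=[{"dx":13,"dy":1,"dz":-1,"ax":0,"ay":0,"az":0,"fingers":1},{"dx":13,"dy":0,"dz":0,"ax":0,"ay":0,"az":0,"fingers":1},{"dx":13,"dy":0,"dz":0,"ax":0,"ay":0,"az":0,"fingers":1},{"dx":13,"dy":0,"dz":0,"ax":0,"ay":0,"az":0,"fingers":1},{"dx":13,"dy":0,"dz":0,"ax":0,"ay":0,"az":0,"fingers":1},{"dx":13,"dy":0,"dz":0,"ax":0,"ay":0,"az":0,"fingers":1},{"dx":13,"dy":0,"dz":0,"ax":0,"ay":0,"az":0,"fingers":1},{"dx":13,"dy":0,"dz":0,"ax":0,"ay":0,"az":0,"fingers":1},{"dx":13,"dy":0,"dz":0,"ax":0,"ay":0,"az":0,"fingers":1},{"dx":0,"dy":0,"dz":0,"ax":0,"ay":0,"az":0,"fingers":1}])

```text
time_s: 7.05
ee_pos: [0.5687, 0.1598, 0.0783]
tool_rot: [0.0, 0.613, 0.79, -0.0]
contact_force: [0.4, -0.6, -0.0]
width: 0.0002
```

```bash
python3 st.py; python3 - <<'E'
from bench import read_camera
import cv2
c=read_camera("side")["image"][90:290,210:430,::-1]
cv2.imwrite("pics/side4.png",cv2.resize(c,None,fx=3,fy=3))
E
```

```text
t 7.05 tcp [0.5687 0.1598 0.0783] bank frame mm [ 0.1 63.2 78.3] w 0.0002146585834321976
q [ 0.27  0.44 -0.12  1.01 -0.    1.59] F [ 0.4 -0.6 -0. ]
tool in bank axes
 [[-0.001  1.    -0.   ]
 [ 1.     0.001 -0.   ]
 [-0.    -0.    -1.   ]]
-0.165 delta tool mm [-228.2   -0.3 -152.4]
-0.14 delta tool mm [-2.032e+02 -2.000e-01 -1.524e+02]
```

View pics/side4.png

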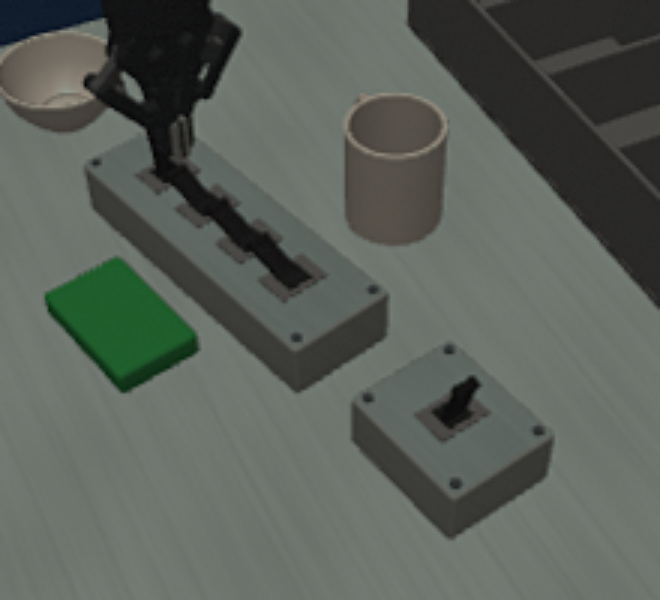

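sw1 to sw3 are down and the fingertip has reached sw4, at bank y = 63. I'll finish the push to about 118 mm, wait for the paddle to fall, then lift.

carry_out(steps=[{"dx":11,"dy":0,"dz":0,"ax":0,"ay":0,"az":0,"fingers":1},{"dx":11,"dy":0,"dz":0,"ax":0,"ay":0,"az":0,"fingers":1},{"dx":11,"dy":0,"dz":0,"ax":0,"ay":0,"az":0,"fingers":1},{"dx":11,"dy":0,"dz":0,"ax":0,"ay":0,"az":0,"fingers":1},{"dx":11,"dy":0,"dz":0,"ax":0,"ay":0,"az":0,"fingers":1},{"dx":0,"dy":0,"dz":0,"ax":0,"ay":0,"az":0,"fingers":1},{"dx":0,"dy":0,"dz":0,"ax":0,"ay":0,"az":0,"fingers":1},{"dx":0,"dy":0,"dz":0,"ax":0,"ay":0,"az":0,"fingers":1},{"dx":0,"dy":0,"dz":0,"ax":0,"ay":0,"az":0,"fingers":1},{"dx":0,"dy":0,"dz":0,"ax":0,"ay":0,"az":0,"fingers":1}])

```text
time_s: 8.35
ee_pos: [0.5554, 0.2119, 0.0783]
tool_rot: [0.0, 0.613, 0.79, -0.0]
contact_force: [-0.2, 0.3, -0.1]
width: -0.0002
```

```bash
python3 st.py; python3 - <<'E'
from bench import read_camera
import cv2
c=read_camera("side")["image"][90:290,210:430,::-1]
cv2.imwrite("pics/side5.png",cv2.resize(c,None,fx=3,fy=3))
E
```

```text
t 8.35 tcp [0.5554 0.2119 0.0783] bank frame mm [  0.2 117.   78.3] w -0.00021728912660324345
q [ 0.36  0.44 -0.12  1.01 -0.    1.69] F [-0.2  0.3 -0.1]
tool in bank axes
 [[ 0.001  1.    -0.   ]
 [ 1.    -0.001 -0.   ]
 [-0.    -0.    -1.   ]]
-0.165 delta tool mm [-2.820e+02  1.000e-01 -1.524e+02]
-0.14 delta tool mm [-2.570e+02  1.000e-01 -1.524e+02]
```

View pics/side5.png

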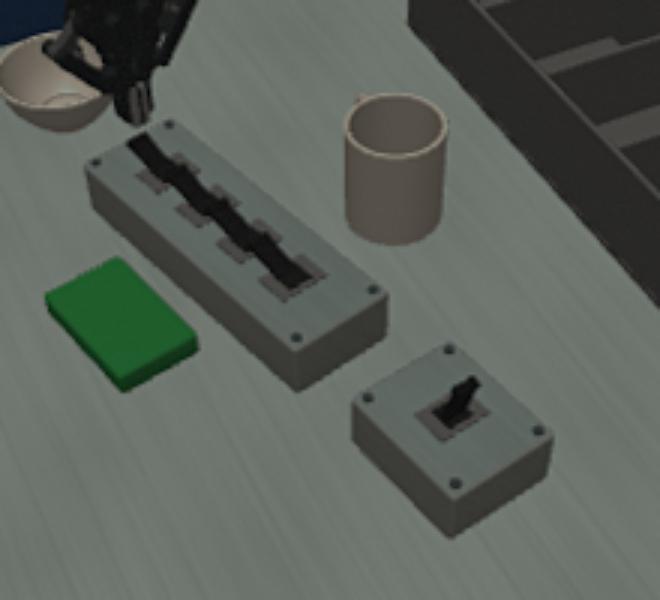

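All four paddles lie over in one line and the lone paddle stands at (460,398). Lifting clear, straight up.

carry_out(steps=[{"dx":0,"dy":0,"dz":-40,"ax":0,"ay":0,"az":0,"fingers":1},{"dx":0,"dy":0,"dz":-50,"ax":0,"ay":0,"az":0,"fingers":1},{"dx":0,"dy":0,"dz":-50,"ax":0,"ay":0,"az":0,"fingers":1},{"dx":0,"dy":0,"dz":-30,"ax":0,"ay":0,"az":0,"fingers":1},{"dx":0,"dy":0,"dz":0,"ax":0,"ay":0,"az":0,"fingers":1},{"dx":0,"dy":0,"dz":0,"ax":0,"ay":0,"az":0,"fingers":1},{"dx":0,"dy":0,"dz":0,"ax":0,"ay":0,"az":0,"fingers":1}])

```text
time_s: 9.28
ee_pos: [0.5548, 0.2119, 0.2469]
tool_rot: [-0.001, 0.613, 0.79, -0.001]
contact_force: [0.7, -0.2, -0.5]
width: -0.0005
```

```bash
python3 st.py; python3 - <<'E'
from bench import read_camera
import cv2
c=read_camera("side")["image"][70:270,210:430,::-1]
cv2.imwrite("pics/side6.png",cv2.resize(c,None,fx=3,fy=3))
E
```

```text
t 9.275 tcp [0.5548 0.2119 0.2469] bank frame mm [ -0.4 117.1 246.9] w -0.00045694274236789643
q [ 0.36  0.36  0.2   1.41 -0.    1.69] F [ 0.7 -0.2 -0.5]
tool in bank axes
 [[ 0.001  1.    -0.002]
 [ 1.    -0.001 -0.   ]
 [-0.    -0.002 -1.   ]]
-0.165 delta tool mm [-282.1    0.7   16.3]
-0.14 delta tool mm [-257.1    0.7   16.3]
```

View pics/side6.png

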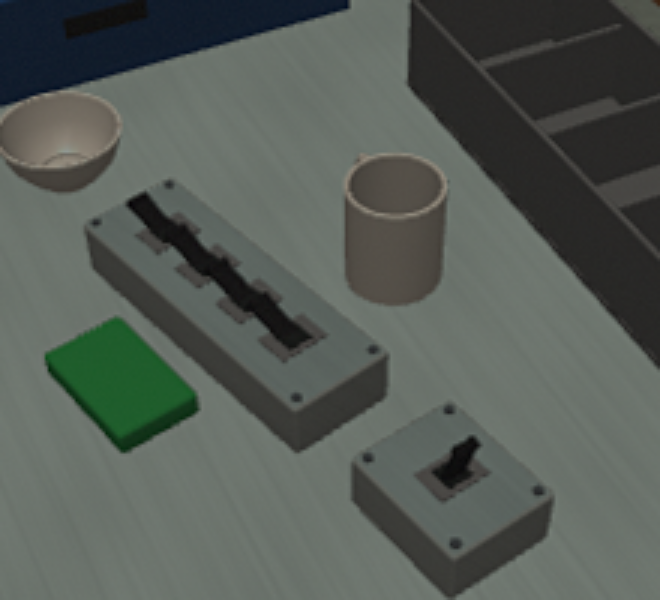

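The hand is clear. All four paddles lie flat from (290,335) to (145,210), and the lone switch stands at (460,458). Handing in.

```bash
python3 -c "
from bench import r
print(r.hand_in())"
```

```text
the job is handed in; nothing more can be done
None
```

All four paddles on the long box are off, and the short box's switch still stands on. I switched them in one sweep from the right-hand end to the left, with the shut fingertip about 78 mm above the worktop. I paused twice on the way to look, without leaving the row, then lifted straight up and handed in at about 9.3 s.

- **Position check:** the top and side cameras agreed on the long box's position to about 2 mm. The measured sizes matched the ones given.
- **Last checks:** the final side picture shows the four paddles lying over and the hand clear, 247 mm up. The wrist force readings I took stayed around 1 N. I judged the paddles from the pictures, as their angles can't be read.
- **What went wrong:** the first move call was refused as "invalid input" because I had left out some fields. Nothing moved, and I repeated it with every field filled in.

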